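Switch off the charger's outlet on the worktop socket strip

TASK

Each of the four outlets on the socket strip has its own rocker switch in front of it, all switched on. Switch off only the outlet that the box-shaped charger is plugged into: with a fingertip press the raised end of its rocker down, gently, until it has tipped right over and stays, then withdraw. Grasp nothing, do not push on the things plugged into the strip, and leave the other switches and everything on the worktop as they are.

Things in the scene. Friction and masses are not known exactly. Their poses are not given: they have to be found in the camera images.
- strip: Mid-grey switched socket strip fixed to the worktop, 124 x 290 x 40 mm high. Origin: centre of its underside, on the worktop; its y axis runs along the strip, its z axis is up and its -x side, with the rocker switches, faces the robot (turned by up to 0.35 rad). Along its length, from +y to -y, it has four outlets 1 to 4, 64 mm apart; in front of each (58 mm towards -x) lies that outlet's own white rocker switch.
- outlet1 (a point): Centre of the mouth of outlet 1, at the strip's top (40 mm above the worktop); the outlet is a round recess of 40 mm diameter, 12 mm deep.
- outlet2 (a point): Centre of the mouth of outlet 2, at the strip's top (40 mm above the worktop); the outlet is a round recess of 40 mm diameter, 12 mm deep.
- outlet3 (a point): Centre of the mouth of outlet 3, at the strip's top (40 mm above the worktop); the outlet is a round recess of 40 mm diameter, 12 mm deep.
- outlet4 (a point): Centre of the mouth of outlet 4, at the strip's top (40 mm above the worktop); the outlet is a round recess of 40 mm diameter, 12 mm deep.
- rocker1 (a joint): Rocker switch of outlet 1: a flat white paddle, 44 mm (strip's x) by 24 mm (strip's y) by 6 mm thick, on a hinge across its middle, 5 mm above the strip's top. Value in rad: 0 = on, with the end nearer the robot raised; 0.42 = off, fully tipped, that end down against its stop. Beyond 0.28 it counts as off. It stays where it is left; about 2 N at the raised end tips it, about 4 N near the hinge; pressing on against the stop with over 40 N would damage it.
- rocker2 (a joint): Rocker switch of outlet 2: a flat white paddle, 44 mm (strip's x) by 24 mm (strip's y) by 6 mm thick, on a hinge across its middle, 5 mm above the strip's top. Value in rad: 0 = on, with the end nearer the robot raised; 0.42 = off, fully tipped, that end down against its stop. Beyond 0.28 it counts as off. It stays where it is left; about 2 N at the raised end tips it, about 4 N near the hinge; pressing on against the stop with over 40 N would damage it.
- rocker3 (a joint): Rocker switch of outlet 3: a flat white paddle, 44 mm (strip's x) by 24 mm (strip's y) by 6 mm thick, on a hinge across its middle, 5 mm above the strip's top. Value in rad: 0 = on, with the end nearer the robot raised; 0.42 = off, fully tipped, that end down against its stop. Beyond 0.28 it counts as off. It stays where it is left; about 2 N at the raised end tips it, about 4 N near the hinge; pressing on against the stop with over 40 N would damage it.
- rocker4 (a joint): Rocker switch of outlet 4: a flat white paddle, 44 mm (strip's x) by 24 mm (strip's y) by 6 mm thick, on a hinge across its middle, 5 mm above the strip's top. Value in rad: 0 = on, with the end nearer the robot raised; 0.42 = off, fully tipped, that end down against its stop. Beyond 0.28 it counts as off. It stays where it is left; about 2 N at the raised end tips it, about 4 N near the hinge; pressing on against the stop with over 40 N would damage it.
- press1 (a point): Spot to press on rocker 1: on the upper face of the end nearer the robot, 18 mm from the hinge and 4 mm from the edge. About 51.5 mm above the worktop when on; tipped fully off it is about 7.5 mm lower (a broad flat fingertip bears nearer the hinge as the paddle tips, and has it fully over after going about 5 mm down). It moves with the rocker; its axes are the paddle's.
- press2 (a point): Spot to press on rocker 2: on the upper face of the end nearer the robot, 18 mm from the hinge and 4 mm from the edge. About 51.5 mm above the worktop when on; tipped fully off it is about 7.5 mm lower (a broad flat fingertip bears nearer the hinge as the paddle tips, and has it fully over after going about 5 mm down). It moves with the rocker; its axes are the paddle's.
- press3 (a point): Spot to press on rocker 3: on the upper face of the end nearer the robot, 18 mm from the hinge and 4 mm from the edge. About 51.5 mm above the worktop when on; tipped fully off it is about 7.5 mm lower (a broad flat fingertip bears nearer the hinge as the paddle tips, and has it fully over after going about 5 mm down). It moves with the rocker; its axes are the paddle's.
- press4 (a point): Spot to press on rocker 4: on the upper face of the end nearer the robot, 18 mm from the hinge and 4 mm from the edge. About 51.5 mm above the worktop when on; tipped fully off it is about 7.5 mm lower (a broad flat fingertip bears nearer the hinge as the paddle tips, and has it fully over after going about 5 mm down). It moves with the rocker; its axes are the paddle's.
- charger: Box-shaped plug-in charger, a black upright-sided block, 48 x 42 mm, 36 mm high above the strip, pushed loosely into one of the four outlets by a 36 mm round foot. Origin: centre of the block's underside, at the strip's top. About 60 to 130 g.
- sensor: Round plug-in sensor, a black dome 46 mm in diameter and 32 mm high, in another outlet. Origin: centre of the dome's underside, at the strip's top.
- cap1: Outlet cover, a black disc 45 mm in diameter with a thin upright grip fin, 13 mm high in all, in another outlet. Origin: centre of the disc's underside, at the strip's top.
- cap2: Second outlet cover, the same as cap1, in the remaining outlet.
- screwdriver: Screwdriver, 190 mm, lying on the worktop to the right of the strip; leave alone. Origin on the worktop below it.
- tape: Roll core, a ring 72 mm across and 20 mm high, lying beyond the strip; leave alone. Origin: centre of its underside.
- carton: Small cardboard carton, 75 x 100 x 85 mm, standing beyond the strip; leave alone. Origin: centre of its underside.
- wallplugs: Row of six plastic wall plugs on a common bar, 34 x 70 x 9 mm, lying beyond the strip; leave alone. Origin: centre of its underside.
- pliers: Pliers, about 170 mm long, lying to the left of the strip; leave alone. Origin on the worktop below the pivot.
Mind the look-alikes: they are no part of the job. What is shaped like the charger but orange is not meant.

How it is judged (in metres and radians):
On the way:
1. the rocker in front of the charger's outlet is tipped to off (((horizontal distance between charger and outlet1 below 0.02 m and value of joint rocker1 above 0.28 rad) or (horizontal distance between charger and outlet2 below 0.02 m and value of joint rocker2 above 0.28 rad) or (horizontal distance between charger and outlet3 below 0.02 m and value of joint rocker3 above 0.28 rad) or (horizontal distance between charger and outlet4 below 0.02 m and value of joint rocker4 above 0.28 rad))), for 0.2 s.
At the end, for the whole second after the job is handed in: The rocker of the charger's outlet stays tipped beyond 0.28 rad of its 0.42; the other three are still on (below 0.12 rad) and all are at rest; charger, sensor and covers sit within 6 mm, and the loose things on the worktop within 12 mm, of where they were (((horizontal distance between charger and outlet1 below 0.02 m and value of joint rocker1 above 0.28 rad and value of joint each of rocker2, rocker3, rocker4 below 0.12 rad) or (horizontal distance between charger and outlet2 below 0.02 m and value of joint rocker2 above 0.28 rad and value of joint each of rocker1, rocker3, rocker4 below 0.12 rad) or (horizontal distance between charger and outlet3 below 0.02 m and value of joint rocker3 above 0.28 rad and value of joint each of rocker1, rocker2, rocker4 below 0.12 rad) or (horizontal distance between charger and outlet4 below 0.02 m and value of joint rocker4 above 0.28 rad and value of joint each of rocker1, rocker2, rocker3 below 0.12 rad)) and distance of each of charger, sensor, cap1, cap2 from where it was at the start of the episode below 0.006 m and distance of each of screwdriver, tape, carton, wallplugs, pliers from where it was at the start of the episode below 0.012 m and velocity of joint each of rocker1, rocker2, rocker3, rocker4 below 0.05 rad/s); the robot touches nothing.
It fails at once if the switch of another outlet than the charger's is moved (by more than about 0.1 rad) ((horizontal distance between charger and outlet1 above 0.02 m and value of joint rocker1 above 0.12 rad) or (horizontal distance between charger and outlet2 above 0.02 m and value of joint rocker2 above 0.12 rad) or (horizontal distance between charger and outlet3 above 0.02 m and value of joint rocker3 above 0.12 rad) or (horizontal distance between charger and outlet4 above 0.02 m and value of joint rocker4 above 0.12 rad)).
It fails at once if something plugged in is pulled out, lifted or shifted (by more than 6 mm) (distance of any of charger, sensor, cap1, cap2 from where it was at the start of the episode above 0.006 m).
It fails at once if something lying on the worktop is moved (by more than 12 mm) (distance of any of screwdriver, tape, carton, wallplugs, pliers from where it was at the start of the episode above 0.012 m).
It fails at once if the switch or strip is pressed harder than 40 N (contact force between any of the fingers, the arm and strip above 40 N).
It fails at once if something plugged in is pressed or pushed (more than 3 N) (contact force between any of the fingers, the arm and charger above 3 N or contact force between any of the fingers, the arm and sensor above 3 N or contact force between any of the fingers, the arm and cap1 above 3 N or contact force between any of the fingers, the arm and cap2 above 3 N).
It also fails if it takes over 38 s, if anything falls off the work surface, if the arm or the gripper's body presses on something with over 40 N, if the wrist force passes 120 N, or if a joint passes its speed limit or range.

ROBOT

A 6-joint arm with a two-finger parallel gripper is mounted at the origin on the work surface. World frame = base frame: x ahead of the robot, y to its left, z up, the work surface at z = 0. Lengths are in mm, angles in degrees, forces in N, time in s.
With the tool pointing down it reaches from about 375 to 825 mm from the base axis. Payload 5.5 kg.
Tool frame: the origin (TCP) lies midway between the tips of the shut fingers; the grasp point (between the pads) lies 19 mm behind it; z points along the fingers, y is the line along which they close (so a half turn about z gives the same grasp; the last joint's range is limited). The gripper opens to 85 mm and grips with 20 to 120 N. Pads are 22 mm wide; open, the fingers measure 114 mm over their backs; the gripper's body (76 mm by 85 mm) begins 54 mm behind the grasp point. The pads swing forward as they close: fully open they stand 13 mm farther back than shut.
Start: joints at [-76.089, 17.962, -2.699, 69.339, 0, 90], TCP at [144.25, -582.397, 231.299] pointing down, gripper open.
Joint ranges: [-152.73, 152.73], [-39.44, 99.34], [-58.76, 71.6], [-118.89, 123.64], [-81.53, 83.1], [-180, 180]. Speed limits (degrees/s): [136.94, 136.94, 172.46, 180, 180, 180].

INTERFACE

Orientations are given as a 3x3 rotation matrix whose columns are the frame's x, y, z axes.
In Python, from station import ctrl gives the robot as it stands.
- The arm moves only by the tool drive_tool, never from a script. Its argument "targets" is a list of rows, each an object with "travel": the shift along the tool's x, y, z in mm, a list of three; "twist": the turn about the tool's z in rad; "fingers": the opening, from 0 (shut) to 1 (fully open). A call has exactly 5 rows; each row shifts and turns the commanded pose from where the row before left it, along the tool's axes as they then stand; what a row does not reach is not made up. A row lasts 1/12 s, in which the tool goes at most 41.7 mm and 7.16 degrees, less where a joint would pass 70% of its speed; a pose out of reach is approached as far as the arm can. A call with a gripper value outside its range is refused whole. The fingers move at their own pace and stop on an object; "force" is the grip in N (left out, the last holds). Time passes only in rows, so rows that do not move let the fingers close, or fill a call up. It gives the time, the measured TCP pose, the force, the opening and the grip force at its end, in the units of the state.
- ctrl.get_state(): the state, without advancing time (a new reading comes with each control period).
- ctrl.camera(name): name is "scene" or "top" or "wrist"; returns a dict with "color" (384x512x3 uint8, blue, green, red), "range_z" (384x512 float32, mm along the optical axis (not along the pixel's ray), 0 where there is no reading), "camera_matrix" (3x3 intrinsics, pixels), "dist_coeffs" ([k1, k2, p1, p2, k3] as OpenCV has them; the pictures are not rectified), "camera_from_world" (4x4, takes a point from world to camera coordinates). Camera axes: x right, y up, looking along -z (the intrinsics and any distortion apply to the point x, -y, -z); pixel columns grow to the right and rows downward; lengths in mm; the calibration is good to about 2 mm. A picture is of the moment at which its call begins.
- ctrl.finish_job(): hands the job in; it is judged then, once.
Trained networks look in a picture, given as the dict that the camera call returned (one of the last four; its "shot" number tells which), for a name from the list of things; names that differ only in an ending like _2 or _b are one class to them, and where a whole thing is asked for, a point or a joint stands for the part that bears it (a point fixed in the world has none). Each returns a list of dicts, best first, with "score" (0 to 1); they miss things now and then, are a little off and sometimes report something else, mostly with a low value. They report only what shows in the picture. A call takes as long as a camera call. They do not tell look-alikes from the thing itself.
- ctrl.regions_of(label, picture): "region" (384x512 bool, what is visible of it) and "bbox" ([left, top, right, bottom] in pixels, round what is visible of it).
The state is a dict: "time": time; "q": joint angles; "qvel": joint speeds; "effort": joint torques, N m; "tool_pos": TCP position; "orientation": TCP orientation; "wrist_force": force on the tool from outside, world axes, zero at the start; "moment": the same for the moment, N m; "opening": finger opening in mm; "gripper_force": force on a finger pad.
Only numpy, scipy, OpenCV 4.12 (cv2) and the standard library are available. Lean on these libraries where they do the work, as an engineer would, in place of code of your own. Each camera call takes 0.05 s, during which the arm holds its last target. There are 200 camera calls.

## Working session

There is one attempt and no reset: what is moved stays moved. The work goes in short steps, Python scripts to look and compute and a tool call to move; the robot and the scene stay as the last step left them, time stands still between calls to the robot, and variables do not carry over. Pictures are saved under pics/ and viewed, at most 10 in all, crops included, and the job is handed in when it is done.

Besides the shell and the picture viewer there is one more tool, called as name(argument=value, ...), one argument or row to a line, values as JSON. drive_tool: Moves the arm, as the interface text tells. Its arguments: {"type":"object","properties":{"targets":{"type":"array","items":{"type":"object","properties":{"travel":{"type":"array","items":{"type":"number"}},"twist":{"type":"number"},"fingers":{"type":"number"}}}},"force":{"type":"number"}},"required":["targets"]}

```bash
mkdir -p pics
cat > h.py <<'E'
import numpy as np, cv2
from station import ctrl
def world(p,uv):
    """pixels (N,2) int -> world points via depth"""
    uv=np.asarray(uv); z=p["range_z"][uv[:,1],uv[:,0]]
    n=cv2.undistortPoints(uv.astype(np.float64)[:,None],np.array(p["camera_matrix"],float),np.array(p["dist_coeffs"],float))[:,0]
    c=np.c_[n[:,0]*z,-n[:,1]*z,-z,np.ones(len(z))]
    w=(np.linalg.inv(p["camera_from_world"])@c.T).T[:,:3]
    return w[z>0]
def region_pts(p,m):
    v,u=np.nonzero(m); return world(p,np.c_[u,v])
E
python3 - <<'E'
from h import *
for n in ["scene","top"]:
    p=ctrl.camera(n); cv2.imwrite(f"pics/{n}0.png",p["color"])
    for l in ["strip","charger","sensor","cap1","rocker1"]:
        for d in ctrl.regions_of(l,p):
            w=region_pts(p,d["region"])
            if len(w)==0: continue
            m=d["region"]; print(n,l,round(d["score"],2),np.array(d["bbox"]).round(),np.median(w,0).round(),"z95",np.percentile(w[:,2],95).round(),"bgr",p["color"][m].mean(0).round())
print(ctrl.get_state())
E
```

```text
scene strip 0.75 [231. 150. 318. 208.] [550. 119.  41.] z95 50.0 bgr [73. 76. 77.]
scene charger 0.63 [262. 163. 280. 184.] [562.  90.  74.] z95 79.0 bgr [42. 43. 44.]
scene charger 0.52 [220. 154. 230. 169.] [374.  55.  45.] z95 50.0 bgr [ 43.  63. 109.]
scene charger 0.5 [293. 235. 306. 253.] [760.  -5.   8.] z95 11.0 bgr [49. 83. 47.]
scene sensor 0.74 [249. 175. 263. 194.] [545.  28.  65.] z95 71.0 bgr [30. 32. 34.]
scene sensor 0.66 [289. 147. 298. 160.] [539. 234.  47.] z95 54.0 bgr [125. 134. 137.]
scene cap1 0.62 [282. 167. 291. 181.] [577. 155.  45.] z95 54.0 bgr [31. 32. 34.]
scene cap1 0.48 [297. 160. 309. 170.] [597. 216.  45.] z95 54.0 bgr [32. 33. 35.]
scene cap1 0.29 [227. 145. 319. 206.] [554. 119.  40.] z95 50.0 bgr [72. 75. 76.]
scene rocker1 0.58 [287. 149. 294. 155.] [537. 238.  49.] z95 54.0 bgr [135. 146. 149.]
scene rocker1 0.39 [241. 172. 252. 180.] [484.  51.  48.] z95 53.0 bgr [137. 148. 150.]
scene rocker1 0.37 [254. 164. 266. 175.] [497. 113.  49.] z95 54.0 bgr [139. 150. 153.]
top strip 0.65 [147. 155. 270. 239.] [531. 137.  42.] z95 50.0 bgr [78. 79. 78.
[... 1109 characters left out ...]
2.84526430e-04,  9.00002491e+01]), 'qvel': array([ 0.07061266, -0.0254048 , -0.01416012, -0.00659437,  0.01782283,
       -0.07711068]), 'effort': array([ 3.07111923e-04, -5.39142716e+01,  3.39891493e+01,  1.92145177e-03,
        6.39692826e-05, -1.46621318e-06]), 'tool_pos': array([ 144.26159348, -582.36347294,  231.31684797]), 'orientation': array([[ 9.70663277e-01,  2.40442930e-01, -9.42540802e-07],
       [ 2.40442930e-01, -9.70663277e-01,  2.44578144e-05],
       [ 4.96581882e-06, -2.39669296e-05, -1.00000000e+00]]), 'wrist_force': array([-0.24938514, -1.30666588,  1.04346367]), 'moment': array([-0.03202459, -0.03751308, -0.01653898]), 'gripper_force': 0.0, 'opening': 85.17082929638578}
```

Run:
```python
import cv2
a=cv2.imread("pics/top0.png")[130:300,120:320]
cv2.imwrite("pics/topc.png",cv2.resize(a,None,fx=3.5,fy=3.5,interpolation=cv2.INTER_CUBIC))
```

```text
(no output)
```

View pics/topc.png

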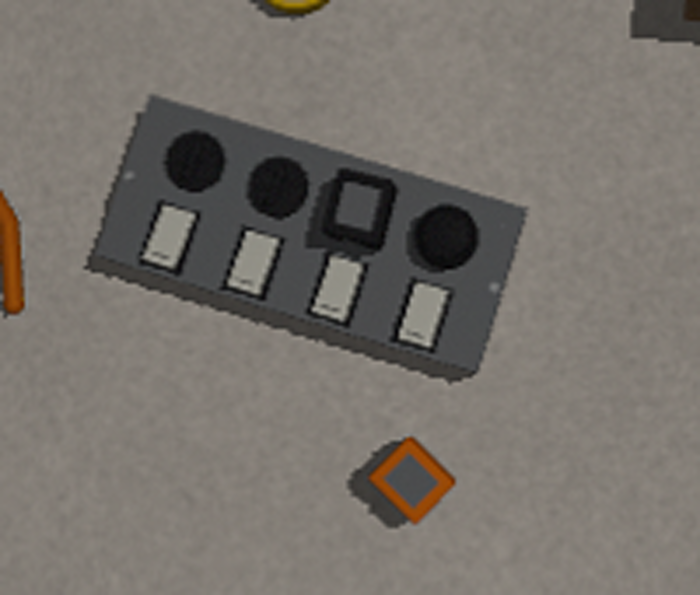

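The crop shows the black charger at (357,210), in the third outlet from the left. Rocker 3 is in front of it at (338,289), the dome is to its right, the two caps to its left, and the orange look-alike is at (412,480). By my measurements the charger is at about (558,95), the rocker hinge at about (500,114) and the strip yaw is about -17°. That puts press3 at about (483,120).

drive_tool(
  targets=[
    {"travel": [28, -19.4, 0], "twist": 0, "fingers": 0},
    {"travel": [28, -19.4, 0], "twist": 0, "fingers": 0},
    {"travel": [28, -19.4, 0], "twist": 0, "fingers": 0},
    {"travel": [28, -19.4, 0], "twist": 0, "fingers": 0},
    {"travel": [28, -19.4, 0], "twist": 0, "fingers": 0},
  ],
)

```text
time: 1.02
tool_pos: [257.5, -453.4, 231.4]
orientation: [[0.971, 0.24, 0.0], [0.24, -0.971, -0.0], [0.0, 0.0, -1.0]]
wrist_force: [1.2, 0.7, -0.4]
opening: 25.5
gripper_force: 0.0
```

drive_tool(
  targets=[
    {"travel": [28, -19.4, 0], "twist": 0, "fingers": 0},
    {"travel": [28, -19.4, 0], "twist": 0, "fingers": 0},
    {"travel": [28, -19.4, 0], "twist": 0, "fingers": 0},
    {"travel": [28, -19.4, 0], "twist": 0, "fingers": 0},
    {"travel": [28, -19.4, 0], "twist": 0, "fingers": 0},
  ],
)

```text
time: 1.43
tool_pos: [370.3, -325.4, 231.6]
orientation: [[0.971, 0.24, 0.0], [0.24, -0.971, -0.0], [0.0, 0.001, -1.0]]
wrist_force: [0.8, -0.8, -0.2]
opening: 0.1
gripper_force: 0.0
```

drive_tool(
  targets=[
    {"travel": [28, -19.4, 0], "twist": 0, "fingers": 0},
    {"travel": [28, -19.4, 0], "twist": 0, "fingers": 0},
    {"travel": [28, -19.4, 0], "twist": 0, "fingers": 0},
    {"travel": [28, -19.4, 0], "twist": 0, "fingers": 0},
    {"travel": [28, -19.4, 0], "twist": 0, "fingers": 0},
  ],
)

```text
time: 1.85
tool_pos: [482.9, -197.5, 231.6]
orientation: [[0.971, 0.241, 0.001], [0.241, -0.971, -0.0], [0.0, 0.0, -1.0]]
wrist_force: [0.4, -0.4, 0.5]
opening: 0.1
gripper_force: 0.0
```

drive_tool(
  targets=[
    {"travel": [8, -31, 0], "twist": 0, "fingers": 0},
    {"travel": [8, -31, 0], "twist": 0, "fingers": 0},
    {"travel": [8, -31, 0], "twist": 0, "fingers": 0},
    {"travel": [8, -31, 0], "twist": 0, "fingers": 0},
    {"travel": [8, -31, 0], "twist": 0, "fingers": 0},
  ],
)

```text
time: 2.27
tool_pos: [483.4, -37.4, 231.5]
orientation: [[0.971, 0.24, 0.0], [0.24, -0.971, -0.0], [0.0, 0.0, -1.0]]
wrist_force: [0.7, 0.2, 0.2]
opening: -0.1
gripper_force: 0.0
```

drive_tool(
  targets=[
    {"travel": [8, -31, 0], "twist": 0, "fingers": 0},
    {"travel": [8, -31, 0], "twist": 0, "fingers": 0},
    {"travel": [8, -31, 0], "twist": 0, "fingers": 0},
    {"travel": [8, -31, 0], "twist": 0, "fingers": 0},
    {"travel": [8, -31, 0], "twist": 0, "fingers": 0},
  ],
)

```text
time: 2.68
tool_pos: [485.1, 122.2, 231.6]
orientation: [[0.97, 0.244, 0.0], [0.244, -0.97, 0.001], [0.001, -0.001, -1.0]]
wrist_force: [1.5, -0.4, -0.2]
opening: 0.1
gripper_force: 0.0
```

drive_tool(
  targets=[
    {"travel": [0, 0, 0], "twist": 0.11, "fingers": 0},
    {"travel": [0, 0, 0], "twist": 0.11, "fingers": 0},
    {"travel": [0, 0, 0], "twist": 0.11, "fingers": 0},
    {"travel": [0, 0, 0], "twist": 0.11, "fingers": 0},
    {"travel": [0, 0, 0], "twist": 0.1, "fingers": 0},
  ],
)

```text
time: 3.1
tool_pos: [489.8, -14.6, 231.6]
orientation: [[0.994, -0.11, -0.014], [-0.108, -0.987, 0.119], [-0.027, -0.117, -0.993]]
wrist_force: [1.2, 0.1, 0.7]
opening: -0.2
gripper_force: 0.0
```

drive_tool(
  targets=[
    {"travel": [0, 0, 20], "twist": 0, "fingers": 0},
    {"travel": [0, 0, 20], "twist": 0, "fingers": 0},
    {"travel": [0, 0, 20], "twist": 0, "fingers": 0},
    {"travel": [0, 0, 0], "twist": 0, "fingers": 0},
    {"travel": [0, 0, 0], "twist": 0, "fingers": 0},
  ],
)

```text
time: 3.52
tool_pos: [487.4, -10.0, 171.5]
orientation: [[0.994, -0.103, -0.017], [-0.101, -0.987, 0.122], [-0.03, -0.12, -0.992]]
wrist_force: [0.5, -0.5, 0.5]
opening: -0.4
gripper_force: 0.0
```

Run:
```python
from h import *
s=ctrl.get_state(); R=np.array(s["orientation"]); t=np.array(s["tool_pos"]); print(t.round(1),np.array(s["q"]).round(1))
for n in ["wrist","top"]:
    p=ctrl.camera(n); cv2.imwrite(f"pics/{n}1.png",p["color"])
    for l in ["charger","rocker3"]:
        for d in ctrl.regions_of(l,p):
            m=d["region"]
            w=region_pts(p,m)
            if len(w)==0: continue
            if l=="rocker3": w=w[(w[:,2]>43)&(w[:,2]<58)]
            if len(w)<30: continue
            r=cv2.minAreaRect(w[:,:2].astype(np.float32))
            print(n,l,round(d["score"],2),np.array(d["bbox"]).round(),w.mean(0).round(1),np.percentile(w[:,2],[5,95]).round(1),np.round(r[0],1),np.round(r[1],1),round(r[2],1),p["color"][m].mean(0).round())
```

```text
[487.4 -10.  171.5] [ -5.8   9.3 -22.2  60.2   6.9 179.9]
wrist charger 0.95 [ 96.  77. 167. 146.] [556.   91.5  71.1] [48.4 76.7] [553.6 108.6] [64.7 58. ] 75.7 [45. 44. 44.]
wrist charger 0.69 [197. 259. 226. 294.] [386.1  66.7  34.4] [13.2 45.9] [422.1  43.6] [ 21.9 175.4] 57.1 [ 20.  63. 118.]
wrist charger 0.29 [  1.  36. 288. 226.] [531.8 106.3  40.4] [38.1 48.9] [534.  142.8] [301.6 146.1] 72.9 [94. 96. 94.]
wrist charger 0.18 [  2. 122.  22. 170.] [537.9 235.1  46.8] [42.6 51.3] [535.7 239.7] [31.1 50.6] 70.5 [150. 161. 160.]
wrist rocker3 0.94 [121. 144. 152. 202.] [500.2 113.2  47.2] [43.8 50.7] [500.4 114.4] [26.7 43.3] 69.7 [151. 162. 161.]
wrist rocker3 0.68 [187. 159. 225. 217.] [481.5  52.5  47.2] [43.5 50.8] [481.7  52.6] [25.8 43.1] 71.3 [128. 138. 137.]
wrist rocker3 0.64 [ 57. 134.  86. 185.] [518.1 174.4  47.4] [43.5 51.5] [519.  175.3] [25.7 42.7] 74.3 [155. 167. 166.]
wrist rocker3 0.62 [  0. 125.  22. 171.] [536.5 234.9  47.3] [43.6 51.4] [538.2 236.1] [25.  43.1] 73.2 [153. 164. 164.]
top charger 0.72 [212. 176. 235. 202.] [555.4  97.3  72.2] [41.3 79.9] [559.2 100.6] [49.9 54.8] 76.1 [54. 52. 52.]
top charger 0.6 [162. 190. 175. 205.] [537.2 237.2  49.3] [44.8 53.9] [537.2 237.2] [17.6 39.4] 76.2 [167. 179. 181.]
top charger 0.55 [227. 253. 248. 281.] [365.3  61.9  45.6] [42.2 50.1] [364.9  61.7] [47.1 43. ] 45.7 [ 49.  90. 142.]
top rocker3 0.66 [211. 202. 221. 222.] [499.5 115.1  49.1] [45.3 53.5] [499.9 115. ] [22.4 41.9] 71.6 [161. 172. 174.]
top rocker3 0.61 [162. 183. 176. 204.] [537.  236.7  49.2] [44.7 54.2] [537.4 237. ] [22.3 42.5] 71.7 [164. 175. 177.]
top rocker3 0.5 [186. 195. 199. 214.] [519.2 175.4  49.1] [44.9 53.8] [519.2 175.5] [23.  40.7] 73.1 [167. 179. 181.]
top rocker3 0.48 [235. 212. 244. 227.] [480.8  54.   49. ] [44.7 53.6] [480.9  54. ] [20.8 37.2] 75.6 [131. 139. 141.]
```

Joint 6 has reached its 180° limit, so the tool swung sideways and tilted. I'll turn the other way, since a half turn gives an equivalent fingertip orientation, and check that the tilt goes away.

drive_tool(
  targets=[
    {"travel": [0, 0, 0], "twist": -0.12, "fingers": 0},
    {"travel": [0, 0, 0], "twist": -0.12, "fingers": 0},
    {"travel": [0, 0, 0], "twist": -0.12, "fingers": 0},
    {"travel": [0, 0, 0], "twist": -0.12, "fingers": 0},
    {"travel": [0, 0, 0], "twist": -0.12, "fingers": 0},
  ],
)

```text
time: 4.23
tool_pos: [488.6, -9.9, 172.5]
orientation: [[0.876, 0.482, -0.014], [0.48, -0.869, 0.122], [0.046, -0.114, -0.992]]
wrist_force: [0.2, -0.9, 0.7]
opening: -0.2
gripper_force: 0.0
```

drive_tool(
  targets=[
    {"travel": [0, 0, 0], "twist": -0.117, "fingers": 0},
    {"travel": [0, 0, 0], "twist": -0.117, "fingers": 0},
    {"travel": [0, 0, 0], "twist": -0.117, "fingers": 0},
    {"travel": [0, 0, 0], "twist": -0.117, "fingers": 0},
    {"travel": [0, 0, 0], "twist": -0.117, "fingers": 0},
  ],
)

```text
time: 4.65
tool_pos: [488.7, -10.0, 172.5]
orientation: [[0.464, 0.886, -0.014], [0.88, -0.459, 0.122], [0.101, -0.069, -0.992]]
wrist_force: [-0.2, -0.4, 0.4]
opening: -0.0
gripper_force: 0.0
```

drive_tool(
  targets=[
    {"travel": [0, 0, 0], "twist": -0.117, "fingers": 0},
    {"travel": [0, 0, 0], "twist": -0.117, "fingers": 0},
    {"travel": [0, 0, 0], "twist": -0.117, "fingers": 0},
    {"travel": [0, 0, 0], "twist": -0.117, "fingers": 0},
    {"travel": [0, 0, 0], "twist": -0.117, "fingers": 0},
  ],
)

```text
time: 5.07
tool_pos: [488.6, -10.0, 172.5]
orientation: [[-0.102, 0.995, -0.014], [0.987, 0.103, 0.122], [0.123, -0.002, -0.992]]
wrist_force: [-0.8, -0.2, -0.5]
opening: -0.2
gripper_force: 0.0
```

drive_tool(
  targets=[
    {"travel": [0, 0, 0], "twist": -0.117, "fingers": 0},
    {"travel": [0, 0, 0], "twist": -0.117, "fingers": 0},
    {"travel": [0, 0, 0], "twist": -0.117, "fingers": 0},
    {"travel": [0, 0, 0], "twist": -0.117, "fingers": 0},
    {"travel": [0, 0, 0], "twist": -0.117, "fingers": 0},
  ],
)

```text
time: 5.48
tool_pos: [488.6, -10.0, 172.5]
orientation: [[-0.634, 0.773, -0.014], [0.766, 0.631, 0.122], [0.103, 0.066, -0.992]]
wrist_force: [-1.3, -0.3, -0.7]
opening: 0.1
gripper_force: 0.0
```

drive_tool(
  targets=[
    {"travel": [0, 0, 0], "twist": -0.117, "fingers": 0},
    {"travel": [0, 0, 0], "twist": -0.117, "fingers": 0},
    {"travel": [0, 0, 0], "twist": -0.117, "fingers": 0},
    {"travel": [0, 0, 0], "twist": -0.117, "fingers": 0},
    {"travel": [0, 0, 0], "twist": -0.117, "fingers": 0},
  ],
)

```text
time: 5.9
tool_pos: [488.7, -10.0, 172.5]
orientation: [[-0.956, 0.294, -0.014], [0.291, 0.949, 0.122], [0.049, 0.112, -0.992]]
wrist_force: [0.3, -0.3, 0.4]
opening: 0.1
gripper_force: 0.0
```

Run:
```python
from h import *
s=ctrl.get_state(); R=np.array(s["orientation"]); t=np.array(s["tool_pos"]); print(t.round(1),R.round(3),np.array(s["q"]).round(1))
print(R.T@(np.array([484,123,120])-t))
```

```text
[488.7 -10.  172.5] [[-0.956  0.294 -0.014]
 [ 0.291  0.949  0.122]
 [ 0.049  0.112 -0.992]] [ -5.8   9.2 -22.1  60.2   6.9  11.2]
[ 40.49109159 118.96361182  68.39405926]
```

drive_tool(
  targets=[
    {"travel": [8.6, 24.7, 13.8], "twist": 0, "fingers": 0},
    {"travel": [8.6, 24.7, 13.8], "twist": 0, "fingers": 0},
    {"travel": [8.6, 24.7, 13.8], "twist": 0, "fingers": 0},
    {"travel": [8.6, 24.7, 13.8], "twist": 0, "fingers": 0},
    {"travel": [8.6, 24.7, 13.8], "twist": 0, "fingers": 0},
  ],
)

```text
time: 6.32
tool_pos: [483.6, 129.5, 119.7]
orientation: [[-0.954, 0.3, -0.014], [0.296, 0.947, 0.122], [0.05, 0.112, -0.992]]
wrist_force: [-0.1, -0.1, 0.2]
opening: 0.0
gripper_force: 0.0
```

Run:
```python
from h import *
s=ctrl.get_state(); R=np.array(s["orientation"]); t=np.array(s["tool_pos"]); print(t.round(1),R.round(3),np.array(s["q"]).round(1),s["wrist_force"])
p=ctrl.camera("wrist"); im=p["color"].copy()
for d in ctrl.regions_of("rocker3",p):
    w=region_pts(p,d["region"]); w=w[(w[:,2]>43)&(w[:,2]<58)]
    if len(w)<30: continue
    r=cv2.minAreaRect(w[:,:2].astype(np.float32))
    print(round(d["score"],2),np.array(d["bbox"]).round(),np.round(r[0],1),np.round(r[1],1),round(r[2],1))
cv2.imwrite("pics/w2.png",im)
```

```text
[483.6 129.5 119.7] [[-0.954  0.3   -0.014]
 [ 0.296  0.947  0.122]
 [ 0.05   0.112 -0.992]] [ 10.3  11.3 -27.   51.2   7.   27.8] [-0.13251322 -0.06965322  0.19590919]
0.93 [116. 210. 162. 272.] [480.9  53.5] [24.4 44. ] 72.8
0.88 [213. 205. 251. 266.] [499.2 114.6] [23.7 43.4] 72.6
0.63 [383. 203. 419. 258.] [536.9 236.2] [24.  43.1] 72.9
```

View pics/w2.png

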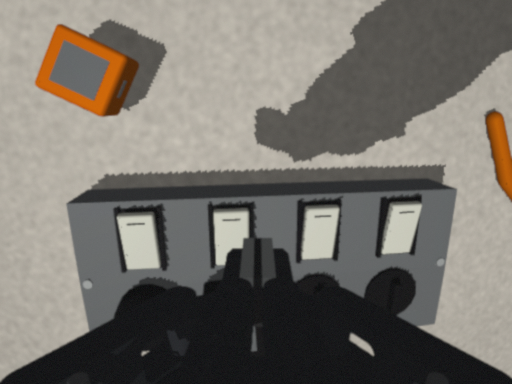

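The wrist view, which is flipped, shows rockers 4, 3, 2 and 1 from left to right. Rocker 3 is at (232,235) with the closed fingertips just above and beside it at (258,245). The tips are narrow, so I'll move about 6 mm back along the strip and go down to z≈60.

drive_tool(
  targets=[
    {"travel": [-0.6, -2.7, 11.7], "twist": 0, "fingers": 0},
    {"travel": [-0.6, -2.7, 11.7], "twist": 0, "fingers": 0},
    {"travel": [-0.6, -2.7, 11.7], "twist": 0, "fingers": 0},
    {"travel": [-0.6, -2.7, 11.7], "twist": 0, "fingers": 0},
    {"travel": [-0.6, -2.7, 11.7], "twist": 0, "fingers": 0},
  ],
)

```text
time: 6.83
tool_pos: [481.9, 121.1, 60.0]
orientation: [[-0.954, 0.3, -0.014], [0.296, 0.947, 0.122], [0.05, 0.112, -0.992]]
wrist_force: [-0.1, -0.1, 0.2]
opening: 0.1
gripper_force: 0.0
```

drive_tool(
  targets=[
    {"travel": [0, 0, 0], "twist": 0, "fingers": 0},
    {"travel": [0, 0, 0], "twist": 0, "fingers": 0},
    {"travel": [0, 0, 0], "twist": 0, "fingers": 0},
    {"travel": [0, 0, 0], "twist": 0, "fingers": 0},
    {"travel": [0, 0, 0], "twist": 0, "fingers": 0},
  ],
)

```text
time: 7.25
tool_pos: [482.0, 121.6, 60.6]
orientation: [[-0.954, 0.3, -0.014], [0.296, 0.947, 0.122], [0.05, 0.112, -0.992]]
wrist_force: [0.2, -0.4, 0.3]
opening: -0.1
gripper_force: 0.0
```

Run:
```python
from h import *
p=ctrl.camera("wrist"); cv2.imwrite("pics/w3.png",cv2.resize(p["color"][150:320,100:440],None,fx=2,fy=2))
s=ctrl.get_state(); print(s["tool_pos"],s["wrist_force"])
```

```text
[481.80808931 121.64182568  60.43895517] [ 0.51479889 -0.05216398  0.10195884]
```

View pics/w3.png

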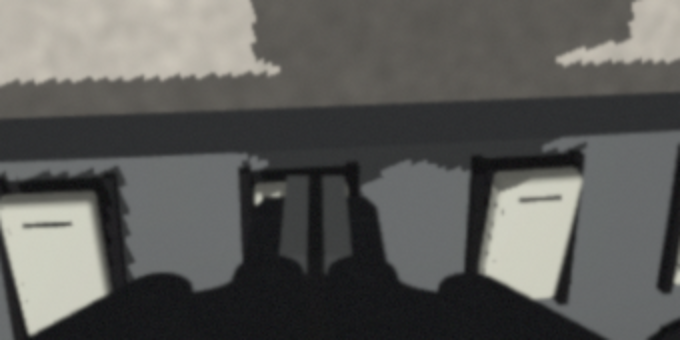

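The crop shows the fingertips at (315,230) squarely over rocker 3 and clear of rockers 4 at (50,260) and 2 at (530,225). Pressing down in small steps.

drive_tool(
  targets=[
    {"travel": [-0.1, -0.22, 2], "twist": 0, "fingers": 0},
    {"travel": [-0.1, -0.22, 2], "twist": 0, "fingers": 0},
    {"travel": [-0.1, -0.22, 2], "twist": 0, "fingers": 0},
    {"travel": [-0.05, -0.1, 1], "twist": 0, "fingers": 0},
    {"travel": [0, 0, 0], "twist": 0, "fingers": 0},
  ],
)

```text
time: 7.72
tool_pos: [480.9, 121.6, 52.3]
orientation: [[-0.954, 0.3, -0.016], [0.296, 0.947, 0.122], [0.052, 0.111, -0.992]]
wrist_force: [0.4, -0.5, -0.3]
opening: -0.2
gripper_force: 0.2
```

drive_tool(
  targets=[
    {"travel": [-0.05, -0.1, 0.8], "twist": 0, "fingers": 0},
    {"travel": [-0.05, -0.1, 0.8], "twist": 0, "fingers": 0},
    {"travel": [-0.05, -0.1, 0.8], "twist": 0, "fingers": 0},
    {"travel": [0, 0, 0], "twist": 0, "fingers": 0},
    {"travel": [0, 0, 0], "twist": 0, "fingers": 0},
  ],
)

```text
time: 8.13
tool_pos: [481.2, 121.5, 50.1]
orientation: [[-0.954, 0.3, -0.015], [0.296, 0.947, 0.122], [0.051, 0.112, -0.992]]
wrist_force: [0.3, -1.1, 0.4]
opening: -0.2
gripper_force: 0.1
```

drive_tool(
  targets=[
    {"travel": [-0.05, -0.1, 0.8], "twist": 0, "fingers": 0},
    {"travel": [-0.05, -0.1, 0.8], "twist": 0, "fingers": 0},
    {"travel": [0, 0, 0], "twist": 0, "fingers": 0},
    {"travel": [0, 0, 0], "twist": 0, "fingers": 0},
    {"travel": [0, 0, 0], "twist": 0, "fingers": 0},
  ],
)

```text
time: 8.55
tool_pos: [481.2, 121.5, 48.6]
orientation: [[-0.954, 0.3, -0.015], [0.296, 0.947, 0.122], [0.051, 0.112, -0.992]]
wrist_force: [-1.0, 0.1, 1.6]
opening: 0.4
gripper_force: 0.7
```

Run:
```python
from h import *
p=ctrl.camera("wrist"); cv2.imwrite("pics/w4.png",cv2.resize(p["color"][150:320,100:440],None,fx=2,fy=2))
s=ctrl.get_state(); print(s["tool_pos"],s["wrist_force"])
```

```text
[481.17612338 121.5472003   48.58938917] [-1.51681655 -0.15422217  1.71110188]
```

View pics/w4.png

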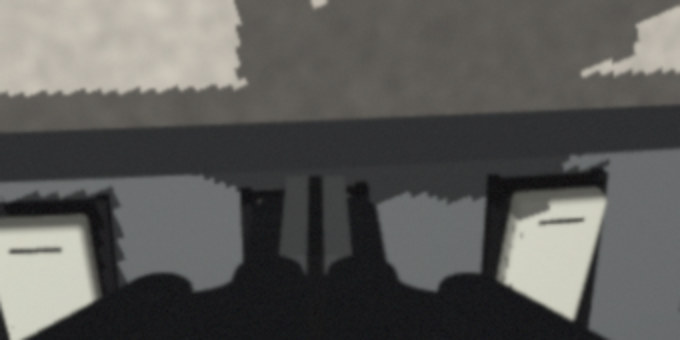

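The crop shows the tips on rocker 3 at (315,220), with about 2 N, so contact has been made. I'll continue in small steps.

drive_tool(
  targets=[
    {"travel": [-0.05, -0.1, 0.8], "twist": 0, "fingers": 0},
    {"travel": [-0.05, -0.1, 0.8], "twist": 0, "fingers": 0},
    {"travel": [0, 0, 0], "twist": 0, "fingers": 0},
    {"travel": [0, 0, 0], "twist": 0, "fingers": 0},
    {"travel": [0, 0, 0], "twist": 0, "fingers": 0},
  ],
)

```text
time: 9.02
tool_pos: [481.2, 121.5, 46.9]
orientation: [[-0.954, 0.3, -0.015], [0.296, 0.947, 0.122], [0.051, 0.112, -0.992]]
wrist_force: [-1.1, 0.4, 0.8]
opening: -0.0
gripper_force: 0.8
```

drive_tool(
  targets=[
    {"travel": [-0.05, -0.1, 0.8], "twist": 0, "fingers": 0},
    {"travel": [0, 0, 0], "twist": 0, "fingers": 0},
    {"travel": [0, 0, 0], "twist": 0, "fingers": 0},
    {"travel": [0, 0, 0], "twist": 0, "fingers": 0},
    {"travel": [0, 0, 0], "twist": 0, "fingers": 0},
  ],
)

```text
time: 9.43
tool_pos: [481.2, 121.5, 46.1]
orientation: [[-0.954, 0.3, -0.015], [0.296, 0.947, 0.122], [0.051, 0.112, -0.992]]
wrist_force: [-1.7, 0.9, 1.4]
opening: 0.1
gripper_force: 0.9
```

drive_tool(
  targets=[
    {"travel": [-0.05, -0.1, 0.7], "twist": 0, "fingers": 0},
    {"travel": [0, 0, 0], "twist": 0, "fingers": 0},
    {"travel": [0, 0, 0], "twist": 0, "fingers": 0},
    {"travel": [0, 0, 0], "twist": 0, "fingers": 0},
    {"travel": [0, 0, 0], "twist": 0, "fingers": 0},
  ],
)

```text
time: 9.85
tool_pos: [481.1, 121.5, 45.7]
orientation: [[-0.954, 0.3, -0.015], [0.296, 0.947, 0.122], [0.051, 0.112, -0.992]]
wrist_force: [-2.3, 1.1, 4.5]
opening: -0.1
gripper_force: 3.0
```

drive_tool(
  targets=[
    {"travel": [-0.05, -0.1, 0.5], "twist": 0, "fingers": 0},
    {"travel": [0, 0, 0], "twist": 0, "fingers": 0},
    {"travel": [0, 0, 0], "twist": 0, "fingers": 0},
    {"travel": [0, 0, 0], "twist": 0, "fingers": 0},
    {"travel": [0, 0, 0], "twist": 0, "fingers": 0},
  ],
)

```text
time: 10.27
tool_pos: [481.2, 121.5, 45.5]
orientation: [[-0.954, 0.3, -0.015], [0.296, 0.947, 0.122], [0.051, 0.112, -0.992]]
wrist_force: [-3.6, -0.6, 9.3]
opening: -0.2
gripper_force: 4.8
```

The force rises against the stop (9 N at z≈45.5), so the rocker is over. Withdrawing upward.

drive_tool(
  targets=[
    {"travel": [0.1, 0.2, -2], "twist": 0, "fingers": 0},
    {"travel": [0.25, 0.6, -5], "twist": 0, "fingers": 0},
    {"travel": [1, 2.2, -20], "twist": 0, "fingers": 0},
    {"travel": [1.5, 3.4, -30], "twist": 0, "fingers": 0},
    {"travel": [1.5, 3.4, -30], "twist": 0, "fingers": 0},
  ],
)

```text
time: 10.68
tool_pos: [480.7, 121.0, 133.1]
orientation: [[-0.954, 0.301, -0.017], [0.296, 0.947, 0.121], [0.052, 0.11, -0.993]]
wrist_force: [0.3, 0.1, -0.6]
opening: 0.0
gripper_force: 0.0
```

drive_tool(
  targets=[
    {"travel": [1.5, 3.4, -30], "twist": 0, "fingers": 0},
    {"travel": [1.5, 3.4, -30], "twist": 0, "fingers": 0},
    {"travel": [0, 0, 0], "twist": 0, "fingers": 0},
    {"travel": [0, 0, 0], "twist": 0, "fingers": 0},
    {"travel": [0, 0, 0], "twist": 0, "fingers": 0},
  ],
)

```text
time: 11.1
tool_pos: [481.4, 121.2, 192.8]
orientation: [[-0.954, 0.3, -0.015], [0.296, 0.947, 0.121], [0.051, 0.111, -0.992]]
wrist_force: [-0.2, -0.7, -0.1]
opening: 0.1
gripper_force: 0.0
```

Run:
```python
from h import *
p=ctrl.camera("wrist"); cv2.imwrite("pics/w5.png",p["color"])
ax=np.array([-.956,.294])
for d in ctrl.regions_of("rocker3",p):
    w=region_pts(p,d["region"]); w=w[(w[:,2]>38)&(w[:,2]<58)]
    if len(w)<30: continue
    c=w.mean(0); k=np.polyfit((w[:,:2]-c[:2])@ax,w[:,2],1)
    print(round(d["score"],2),c.round(1),"slope to robot",k[0].round(3))
print(ctrl.get_state()["wrist_force"])
```

```text
0.9 [516.6 175.9  47.6] slope to robot 0.185
0.63 [499.1 115.   47.3] slope to robot -0.211
0.55 [479.8  54.3  47.6] slope to robot 0.171
[-0.35690427  0.89953419 -0.44117702]
```

View pics/w5.png

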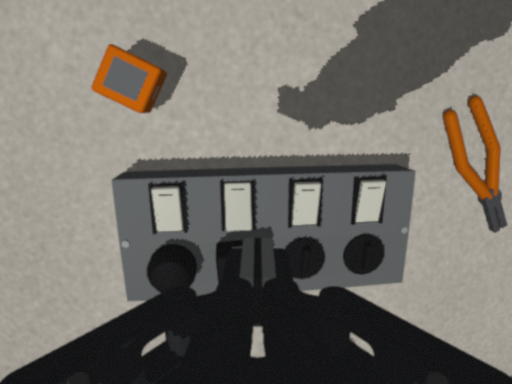

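The view shows rocker 3 at (238,205) tipped over. Its slope is -0.21 where rockers 2 and 4 read about +0.18, a change of about 0.39 rad. Everything else is in place, and rockers 4, 2 and 1 at (167,208), (306,203) and (370,200) look unchanged.

```bash
python3 -c "
from station import ctrl
print(ctrl.finish_job())"
```

```text
the job is handed in; nothing more can be done
None
```

I tipped the charger's rocker (outlet 3) fully off with about 9 N at its stop, withdrew the arm clear and handed the job in; the last wrist view showed the other switches still on and nothing visibly moved, but the hand-in returned no verdict.

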